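# Refit the pottery wheel's drive cover

### The job

Put the loose drive cover back on the pottery wheel: let it into the opening in the deck and slide it fully home, so that its tongue is hooked under the deck and it lies flat. Then press the wing stud down by feel, turn it a quarter turn clockwise until its cam catches, and let go so that it stays down by itself. Use no more than firm hand pressure (never above 40 N on the machine), and leave everything else where it is.

Things in the scene. Friction and masses are not known exactly. Their poses are not given: they have to be found in the camera images.
- wing (a point): Grip of the quarter-turn stud: an upright steel wing 34 mm long (y), 10 mm thick (x), 20 mm tall, on a round flange 36 mm in diameter, 5 mm thick. The point is the wing's centre, 10 mm above the flange; it moves and turns with the stud. z is the stud's axis, up out of the cover. The cross pin at the stud's foot (20 mm long, 5 mm thick) runs parallel to the wing.
- cover_seat (a point): Loose drive cover: grey plate 150 x 100 x 4 mm (x, y, z), about 0.2 to 0.4 kg with its stud. The point is the centre of its UNDERSIDE; +x to the tongue, z up. The stud's axis is at x = -40, y = 0 mm, the wing's centre 43 mm above the underside while the stud is up. Two side ribs (x = -52 to 58, outer faces y = -40 and 40 mm) reach 15 mm down; it stands on them on the table.
- tongue (a point): Tip of the cover's hooked tongue, at x = 71, y = 0, z = -9.5 mm from cover_seat; axes as the cover. A web 60 mm wide goes down from the plate, its front face at x = 62 mm of the cover; from it a foot 4 mm thick points to +x as far as this tip. The gap between the foot's top and the plate's underside is 7.5 mm and takes the 5 mm deck.
- opening (a point): Opening in the flat deck (115 mm above the table, 5 mm thick) of the white wheel housing, right of the wheel head. The point is on the deck where cover_seat lies when home, axes then parallel. Opening: x = -66 to 62, y = -41.6 to 41.6 mm here. Lower the cover about 11.5 mm (9 to 14) to -x of home, so foot and ribs drop in, then slide it to +x till its web meets the far edge, a firm stop.
- receptacle_slot (a point): Place below the deck, at x = -40, y = 0, z = -18 mm from opening, of the steel receptacle's slot (26 mm along y, 8 mm along x, axes as the opening) in a 4 mm plate. Below are stops that let the pin turn only clockwise, ribs that catch it, and a solid floor. The receptacle is clamped by hand: the real one may be up to 3.5 mm higher or lower than this point, so the depth must be felt.
- stud_press (a joint): How far the stud is pushed down, m: 0 = up, where its spring holds it. The spring takes 3.5 N at first and 0.40 N more per mm. With the cover home the pin enters the slot at about 5 mm, can turn freely below the catch ribs from about 17 mm and meets the solid floor at about 18 mm (all give or take 3.5 mm); caught and let go it rises to stay at about 14 mm.
- stud_turn (a joint): Turn of wing and stud in the cover, rad, growing clockwise seen from above: 0 = wing and pin across the cover (along its y), in line with the slot, needed within about 0.1 rad to enter; pi/2 = wing along the cover's x, locked. Slight friction holds it where it is left (it starts within 0.35 of 0). The stop is about 0.1 rad past pi/2; let go from about 1.45 rad on, the pin springs up and is caught.
- wheel: The tabletop pottery wheel: white housing 360 x 450 mm and 115 mm high, fixed, with a black wheel head (230 mm diameter, its top 50 mm above the deck) in a low grey splash pan (264 mm, 36 mm high) on the left half. Origin on the table, x towards its back (parallel to the opening's x), y to its left; the wheel head's axis is at x = +10, y = +100 mm.
- saucer_mid (a point): Small brown glazed saucer with three clay cones, 94 mm wide, 20 mm high, on the deck behind the opening; its centre, half-way up. To be left alone.
- clay_bowl_mid (a point): Brown clay bowl lying rim down on the wheel head, 140 mm wide, 36 mm high; its centre, half-way up. To be left alone.
- trimmer_a_mid (a point): Dark steel strip tool with bent ends, about 155 x 26 x 16 mm, long side along its x, on the table to the right; its centre, 3 mm up. To be left alone.
- trimmer_b_mid (a point): A second strip tool of the same kind, on the table near the robot; its centre. To be left alone.
- stick_mid (a point): Pale wooden modelling stick, about 142 x 18 x 8 mm, long side along its x, on the table left of the wheel; its centre, 4 mm up. To be left alone.
- rib_tool_mid (a point): Flat wooden rib, about 108 x 45 x 6 mm, on the table at the right; its centre. To be left alone.
Things that resemble listed ones, but are neither listed nor needed, are in the scene too. Leave any red or yellow look-alike of the part that bears wing alone.

How it is judged:
By the outcome, as a careful person would: the job done as asked, in the order asked, and still so for the second after the job is handed in, with the robot touching nothing.
It also fails if it takes over 67 s, if anything falls off the work surface, if the arm or the gripper's body presses on something with over 40 N, if the wrist force passes 120 N, or if a joint passes its speed limit or range.

### The arm

A 6-joint arm with a two-finger parallel gripper is mounted at the origin on the work surface. World frame = base frame: x ahead of the robot, y to its left, z up, the work surface at z = 0. Lengths are in mm, angles in rad, forces in N, time in s.
With the tool pointing down it reaches from about 400 to 825 mm from the base axis. Payload 7 kg.
Tool frame: the origin (TCP) lies at the very end of the fingers, on their centre line; the grasp point (between the pads) lies 19 mm behind it; z points along the fingers, y is the direction in which the jaws open and shut (so a half turn about z gives the same grasp; the last joint's range is limited). The gripper opens to 88 mm and grips with 3 to 60 N. Pads are 19 mm wide; open, the fingers measure 130 mm over their backs; the gripper's body (78 mm by 193 mm) begins 47 mm behind the grasp point.
Start: joints at [-0.884, 0.359, 0.012, 0, -1.224, -0.288], TCP at [262.083, -622.019, 226.561] pointing down, gripper open.
Joint ranges: [-3.07, 3.07], [-1.43, 2.12], [-1.02, 1.25], [-3.03, 1.67], [-3.05, -0], [-3.03, 3.03]. Speed limits (rad/s): [2.39, 2.39, 3.01, 3.14, 3.14, 3.14].

### API

Orientations are given as a unit quaternion [x, y, z, w].
In Python, from plant import bot gives the robot as it stands. Calls block until the motion is done:
- bot.move_ptp(position, orientation): joint-space move of the TCP to a pose.
- bot.line_to(position, velocity=150, ori=None): straight line of the TCP; ori=None keeps the orientation; velocity is the mean speed in mm/s.
- bot.move_joints(angles): joint-space move.
- bot.move_gripper(opening, force=None): finger opening in mm; force is the grip in N (None keeps the last); returns when the fingers have stopped.
- bot.pause(seconds).
- bot.solve_ik(position, orientation): joint angles nearest the present ones, or None.
- bot.read_state(): the state.
- bot.camera(name): name is "scene" or "side" or "wrist"; returns the picture (480x640x3 uint8, red, green, blue); there is no depth.
- bot.get_calibration(name): a dict with "fx", "fy", "cx", "cy" (pixels), "view" (4x4, takes a point from world to camera coordinates); the wrist camera has in their place "T_tool_cam" (4x4, takes a point from camera to tool coordinates, whose origin is the TCP and whose axes are the flange's). Camera axes: x right, y up, looking along -z (the intrinsics and any distortion apply to the point x, -y, -z); pixel columns grow to the right and rows downward; lengths in mm; the calibration is good to about 2 mm. A picture is of the moment at which its call begins: read the wrist's pose just before it. get_calibration takes no time and is no camera call.
A pose or a line that the arm cannot do raises bot.Unreachable and nothing moves.
- bot.close_job(): hands the job in, once; it reports no verdict.
The state is a dict: "t": time; "joint_pos": joint angles; "qvel": joint speeds; "tau": joint torques, N m; "tcp_pos": TCP position; "eef_rot": TCP orientation; "contact_force": force on the tool from outside, world axes, zero at the start; "moment": the same for the moment, N m; "width": finger opening in mm.
Only numpy, scipy, OpenCV 4.12 (cv2) and the standard library are available. Lean on these libraries where they do the work, as an engineer would, in place of code of your own. Each camera call takes 0.05 s, during which the arm holds its last target.

## Working session

There is one attempt and no reset: what is moved stays moved. The work goes in short steps, each a Python script; the robot and the scene stay as the last script left them, time stands still between calls to the robot, and variables do not carry over. Pictures are saved under pics/ and viewed, and the job is handed in when it is done.

```bash
ls -la; mkdir -p pics
python3 - <<'E'
from plant import bot
import cv2,json
s=bot.read_state();print(s)
for n in["scene","side","wrist"]:
    im=bot.camera(n);cv2.imwrite(f"pics/{n}0.png",im[:,:,::-1]);c=bot.get_calibration(n);print(n,{k:(v.tolist() if hasattr(v,'tolist') else v) for k,v in c.items()})
E
```

```text
total 12
drwxr-xr-x  3 agent agent 4096 Dec  7 06:49 .
drwxr-xr-x 23 root  root  4096 Dec  7 06:49 ..
drwxr-xr-x  2 agent agent 4096 Dec  7 06:49 pics
{'t': 0.0, 'joint_pos': array([-8.83899430e-01,  3.59373997e-01,  1.10791649e-02, -3.44527280e-04,
       -1.22411047e+00, -2.88083171e-01]), 'qvel': array([-0.00059522, -0.00114131,  0.00193107,  0.00115064,  0.00092536,
       -0.00039517]), 'tau': array([ 7.97143207e-05, -5.82714200e+01,  2.93051541e+01,  6.99694142e+00,
        6.72103168e-03, -1.69092427e-04]), 'tcp_pos': array([ 261.89588458, -621.59688047,  225.64087931]), 'eef_rot': array([-1.98030415e-01,  9.80195532e-01,  7.86641747e-04, -2.33730103e-04]), 'contact_force': array([-0.0350357 ,  0.39084178, -0.66959821]), 'moment': array([ 0.0160859 , -0.05637549,  0.05266718]), 'width': 87.72688597807263}
scene {'fx': 499.5181007667127, 'fy': 499.5181007667127, 'cx': 318.2681685398304, 'cy': 241.76501655827005, 'view': [[-0.4245364508294372, 0.9053049471516116, -0.013847547796022552, 212.11644170255502], [-0.6668293148873421, -0.3022861308160555, 0.6811473848757967, 268.599319
[... 220 characters left out ...]
3106, 'view': [[0.8771888530016473, -0.4796639849784639, -0.021498318172220744, -454.39555426661167], [0.34020753853807756, 0.5893140044059074, 0.7327808914900392, -280.12053139677005], [-0.3388193425581198, -0.6501011196157518, 0.6801249792375146, -1301.498785398449], [0.0, 0.0, 0.0, 1.0]]}
wrist {'fx': 407.6036839657527, 'fy': 407.6036839657527, 'cx': 320.2896635825586, 'cy': 237.59295516591712, 'T_tool_cam': [[0.0004726749905571566, 0.969732781261164, 0.24416819925174346, 64.51510456121812], [0.9999989030282141, -0.00011561626755629559, -0.0014766770957661188, -0.5429518113942988], [-0.00140375237124847, 0.24416862939445044, -0.9697317721405826, -157.4113762480985], [0.0, 0.0, 0.0, 1.0]]}
```

View pics/scene0.png

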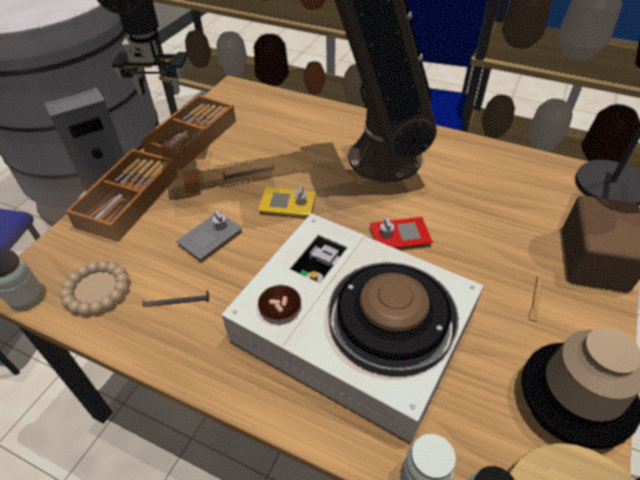

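View pics/side0.png

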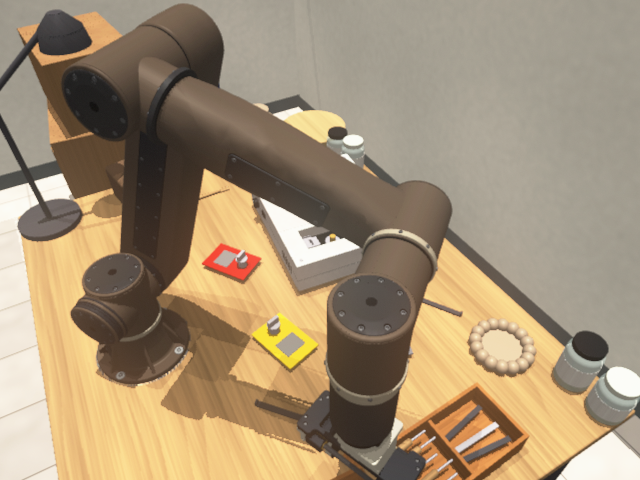

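View pics/wrist0.png

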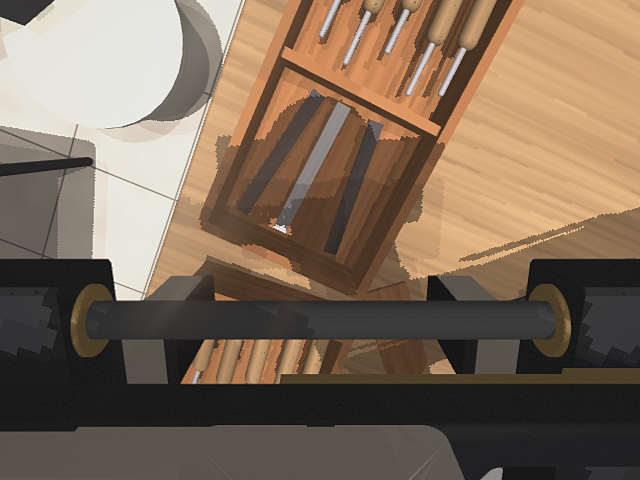

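Candidates for the cover: grey plate at (210,237) in the scene image, red at (400,232) and yellow at (288,203). The description says grey, so I take (210,237). The opening is at (318,258). Next, close crops.

```bash
cat > h.py <<'E'
import numpy as np,cv2
from scipy.spatial.transform import Rotation as R
from plant import bot
def camT(name,st=None):
    c=bot.get_calibration(name)
    if name=='wrist':
        T=np.eye(4);T[:3,:3]=R.from_quat(st['eef_rot']).as_matrix();T[:3,3]=st['tcp_pos']
        return c,T@np.array(c['T_tool_cam'])
    return c,np.linalg.inv(np.array(c['view']))
def pix2w(name,uv,z,st=None):
    c,T=camT(name,st);uv=np.atleast_2d(np.array(uv,float))
    d=np.c_[(uv[:,0]-c['cx'])/c['fx'],-(uv[:,1]-c['cy'])/c['fy'],-np.ones(len(uv))]@T[:3,:3].T
    o=T[:3,3];return o+d*((np.asarray(z)-o[2])/d[:,2])[:,None]
def w2pix(name,P,st=None):
    c,T=camT(name,st);P=np.atleast_2d(P);q=(P-T[:3,3])@T[:3,:3]
    return np.c_[c['cx']-c['fx']*q[:,0]/q[:,2],c['cy']+c['fy']*q[:,1]/q[:,2]]
def down(yaw):
    # tool z down, tool x along (cos yaw, sin yaw); 
    x=np.array([np.cos(yaw),np.sin(yaw),0]);z=np.array([0,0,-1.]);y=np.cross(z,x)
    return R.from_matrix(np.c_[x,y,z]).as_quat()
E
python3 - <<'E'
from h import *
im=cv2.imread('pics/scene0.png')
a=cv2.resize(im[190:290,160:260],(500,500),interpolation=cv2.INTER_CUBIC);cv2.imwrite('pics/c1.png',a)
a=cv2.resize(im[200:330,225:365],(560,520),interpolation=cv2.INTER_CUBIC);cv2.imwrite('pics/c2.png',a)
print(pix2w('scene',[[210,237]],19),pix2w('scene',[[320,260]],115),pix2w('scene',[[398,300]],165))
s=bot.read_state();print(R.from_quat(s['eef_rot']).as_matrix())
E
```

```text
[[ 540.18709696 -302.69713161   19.        ]] [[566.57315875  37.57649464 115.        ]] [[637.26098338 245.99563974 165.        ]]
[[-9.21552927e-01 -3.88252263e-01 -6.19897818e-04]
 [-3.88252729e-01  9.21552292e-01  1.09167158e-03]
 [ 1.47424295e-04  1.24671016e-03 -9.99999212e-01]]
```

View pics/c1.png

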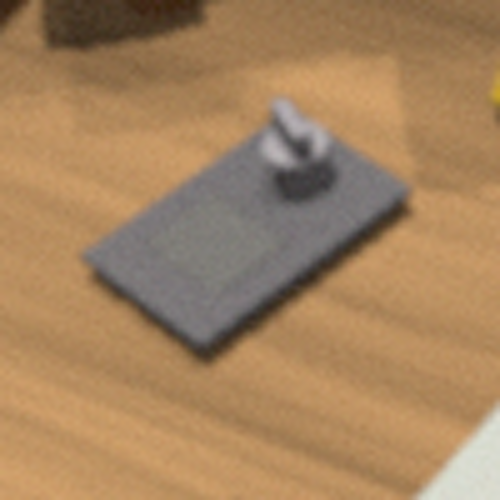

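View pics/c2.png

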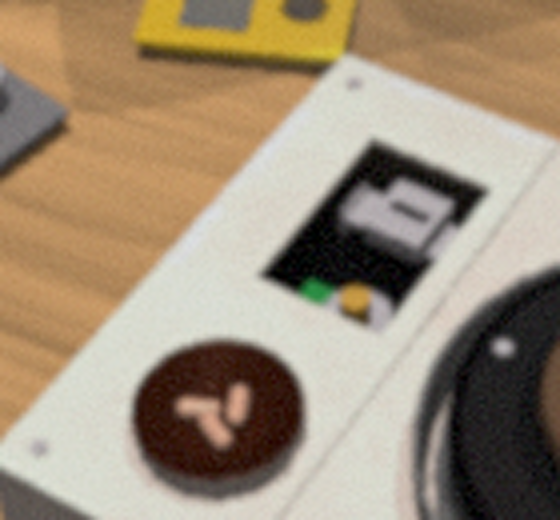

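Run:
```python
from h import *
np.set_printoptions(precision=1,suppress=True)
C=pix2w('scene',np.array([[85,258],[205,345],[410,188]])/5+[160,190],[19]*3);print(C)
d=C[1]-C[2];print('yaw long',np.arctan2(d[1],d[0]),np.linalg.norm(d),np.linalg.norm(C[0]-C[1]),'centre',(C[0]+C[2])/2)
O=pix2w('scene',np.array([[372,142],[488,190],[383,328],[262,275]])/4+[225,200],[115]*4);print(O)
for a,b in((0,3),(1,2),(0,1),(3,2)):
    d=O[b]-O[a];print(np.arctan2(d[1],d[0]),np.linalg.norm(d))
print(O.mean(0))
```

```text
[[ 591.  -373.9   19. ]
 [ 616.  -280.1   19. ]
 [ 473.9 -242.4   19. ]]
yaw long -0.2594013754552588 147.0041419133219 97.06310235543035 centre [ 532.5 -308.2   19. ]
[[497.5   0.  115. ]
 [504.7  79.3 115. ]
 [624.6  66.4 115. ]
 [618.3 -12.6 115. ]]
-0.10403986064509324 121.51861875377297
-0.10643941106055042 120.55057867966728
1.4800244865165968 79.5529280889611
1.4922865140961143 79.28249511661205
[561.3  33.3 115. ]
```

Run:
```python
from h import *
np.set_printoptions(precision=3,suppress=True)
yaw=-0.26-np.pi/2
c=np.array([532.5,-308.2])
t=np.array([np.cos(yaw),np.sin(yaw)])
p=c-75*t
bot.move_ptp([p[0],p[1],19+190],down(yaw))
bot.pause(.2)
s=bot.read_state();print(s['t'],s['joint_pos'],s['tcp_pos'],s['eef_rot'],s['contact_force'])
im=bot.camera('wrist');cv2.imwrite('pics/w1.png',im[:,:,::-1])
import pickle;pickle.dump(s,open('s_w1.pkl','wb'))
```

```text
2.1083 [-0.08   0.249 -0.185  0.    -1.137 -0.182] [ 551.488 -236.52   208.932] [-0.609  0.793  0.    -0.   ] [-0.119  0.119  0.58 ]
```

View pics/w1.png

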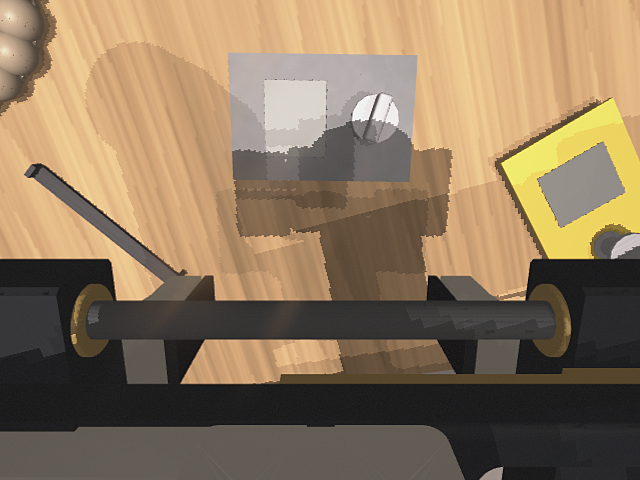

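The grey plate's corners are at about (229,53), (417,55), (411,181) and (233,180), with the wing at (378,118). The tongue points left in the image. Now the same view over the opening.

Run:
```python
from h import *
np.set_printoptions(precision=3,suppress=True)
yaw=-0.104-np.pi/2
c=np.array([563.3,33.1])
t=np.array([np.cos(yaw),np.sin(yaw)])
p=c-75*t
bot.move_ptp([p[0],p[1],115+190],down(yaw))
bot.pause(.2)
s=bot.read_state();print(s['t'],s['joint_pos'],s['tcp_pos'],s['eef_rot'],s['contact_force'])
im=bot.camera('wrist');cv2.imwrite('pics/w2.png',im[:,:,::-1])
import pickle;pickle.dump(s,open('s_w2.pkl','wb'))
a=cv2.imread('pics/w1.png')[40:195,215:430];cv2.imwrite('pics/c3.png',cv2.resize(a,None,fx=3.6,fy=3.6,interpolation=cv2.INTER_CUBIC))
a=cv2.imread('pics/w2.png')[30:205,205:440];cv2.imwrite('pics/c4.png',cv2.resize(a,None,fx=3.2,fy=3.2,interpolation=cv2.INTER_CUBIC))
```

```text
3.7 [ 0.521  0.164 -0.075  0.    -1.333 -0.627] [571.176 106.628 304.674] [-0.669  0.743  0.    -0.   ] [ 0.651 -0.663  0.18 ]
```

View pics/w2.png

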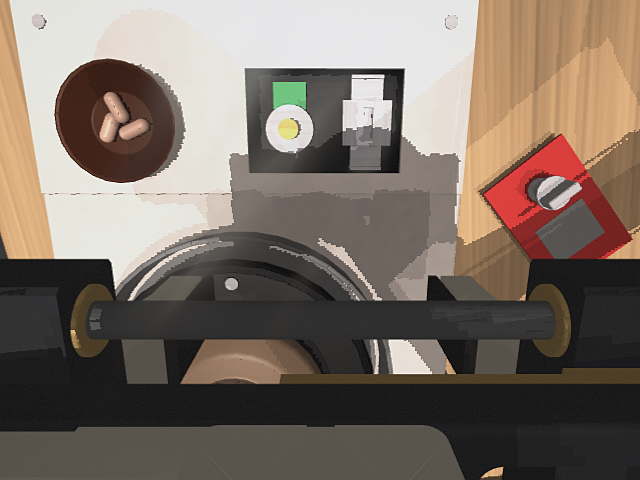

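View pics/c3.png

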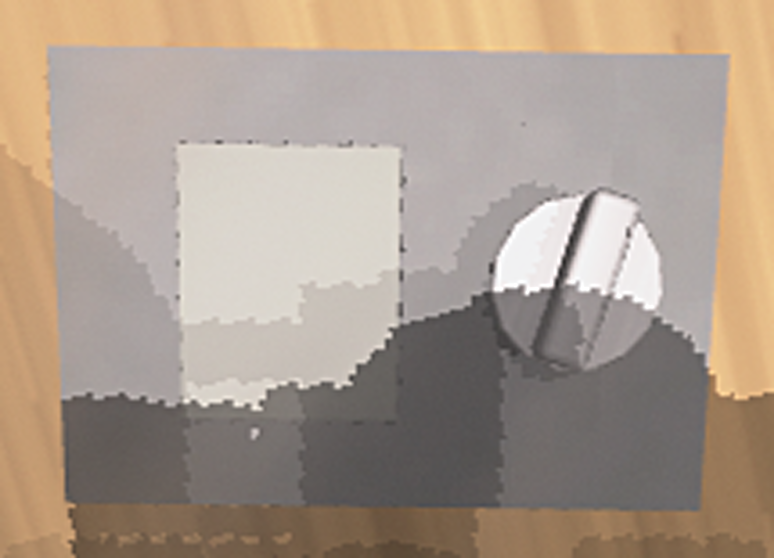

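View pics/c4.png

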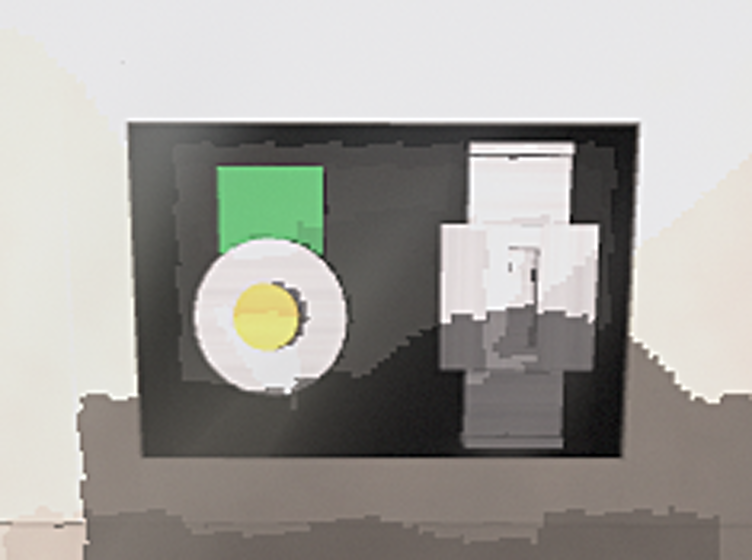

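```bash
cat > fit.py <<'E'
from h import *
def fit(obj,P):
    a=obj-obj.mean(0);b=P-P.mean(0)
    th=np.arctan2((a[:,0]*b[:,1]-a[:,1]*b[:,0]).sum(),(a*b).sum())
    Rm=np.array([[np.cos(th),-np.sin(th)],[np.sin(th),np.cos(th)]])
    t=P.mean(0)-Rm@obj.mean(0)
    return th,t,P-(obj@Rm.T+t)
E
python3 - <<'E'
from fit import *
import pickle
np.set_printoptions(precision=2,suppress=True)
s1=pickle.load(open('s_w1.pkl','rb'));s2=pickle.load(open('s_w2.pkl','rb'))
px=(np.array([[48,46],[729,55],[700,510],[66,502]])+.5)/3.6-.5+[215,40]
P=pix2w('wrist',px,[19]*4,s1)[:,:2]
print(fit(np.array([[75,-50],[-75,-50],[-75,50],[75,50]]),P))
th,t,_=fit(np.array([[75,-50],[-75,-50],[-75,50],[75,50]]),P)
px=(np.array([[128,123],[639,123],[622,458],[143,458]])+.5)/3.2-.5+[205,30]
P=pix2w('wrist',px,[115]*4,s2)[:,:2]
o=np.array([[62,-41.6],[-66,-41.6],[-66,41.6],[62,41.6]]);print(fit(o,P))
# wing top axis at z=15+53=68
px=(np.array([[617,197],[562,358]])+.5)/3.6-.5+[215,40]
W=pix2w('wrist',px,[68]*2,s1)[:,:2];d=W[0]-W[1];print(W,W.mean(0),np.linalg.norm(d),'wing yaw',np.arctan2(d[1],d[0]))
Rm=R.from_euler('z',th).as_matrix()[:2,:2];print('stud pred',t+Rm@[-40,0])
px=(np.array([[578,283]])+.5)/3.6-.5+[215,40];print('flange centre',pix2w('wrist',px,[38-0],s1))
E
```

```text
(np.float64(-0.2730916691253989), array([ 530.88, -311.17]), array([[-0.26,  0.38],
       [ 0.46,  0.16],
       [ 0.15, -0.3 ],
       [-0.35, -0.24]]))
(np.float64(-0.10525192420244453), array([562.5 ,  31.82]), array([[-0.52,  0.43],
       [ 0.55,  0.26],
       [ 0.78, -0.43],
       [-0.81, -0.26]]))
[[ 484.29 -314.14]
 [ 501.42 -287.51]] [ 492.85 -300.83] 31.663730423517254 wing yaw -2.1424118352162784
stud pred [ 492.36 -300.38]
flange centre [[ 491.07 -300.63   38.  ]]
```

Run:
```python
from h import *
import pickle
np.set_printoptions(precision=3,suppress=True)
g=[492.4,-300.5]
bot.move_ptp([*g,130],down(-2.142))
bot.move_gripper(44,force=35)
bot.line_to([*g,51],velocity=120)
bot.pause(.1);s=bot.read_state();print(s['t'],s['tcp_pos'],s['contact_force'])
bot.move_gripper(0)
s=bot.read_state();print(s['t'],s['tcp_pos'],s['contact_force'],s['width'])
bot.line_to([*g,51],velocity=20,ori=down(-1.844))
bot.pause(.2);s=bot.read_state();print(s['t'],s['tcp_pos'],s['contact_force'],s['moment'],s['width'])
im=bot.camera('wrist');cv2.imwrite('pics/w3.png',im[:,:,::-1]);pickle.dump(s,open('s_w3.pkl','wb'))
```

```text
7.2083 [ 493.106 -300.709   51.962] [-0.047 -0.703 -0.318]
7.8583 [ 492.233 -300.453   51.047] [-0.962  2.27   2.102] 9.625475490512391
8.5083 [ 492.176 -300.413   50.976] [-1.327  1.696  3.609] [0.643 0.825 0.072] 9.362710973324607
```

View pics/w3.png

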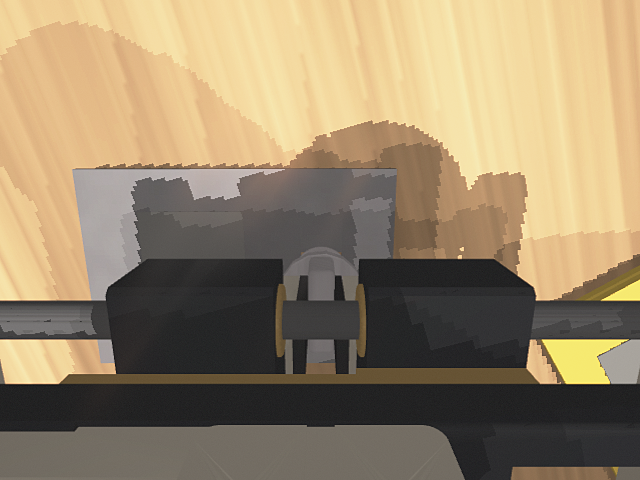

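Run:
```python
from fit import *
import pickle
np.set_printoptions(precision=3,suppress=True)
s=pickle.load(open('s_w3.pkl','rb'))
im=cv2.imread('pics/w3.png')
a=im[155:185,60:110];b=im[155:185,380:430]
cv2.imwrite('pics/c5.png',np.hstack([cv2.resize(q,None,fx=8,fy=8,interpolation=cv2.INTER_CUBIC) for q in(a,b)]))
P=pix2w('wrist',[[74,168.3],[397,168]],[19]*2,s)[:,:2];d=P[0]-P[1];print(np.linalg.norm(d),np.arctan2(d[1],d[0]))
th,t,r=fit(np.array([[75,-50],[-75,-50]]),P);print(th,t,r)
Rm=R.from_euler('z',th).as_matrix()[:2,:2];print('stud',t+Rm@[-40,0],'in cover frame stud err',Rm.T@(t+Rm@[-40,0]-s['tcp_pos'][:2]))
bot.line_to([492.2,-300.4,56],velocity=30)
bot.line_to([492.2,-300.4,185],velocity=150)
bot.pause(.2);s=bot.read_state();print(s['t'],s['tcp_pos'],s['contact_force'],s['moment'],s['width'])
im=bot.camera('wrist');cv2.imwrite('pics/w4.png',im[:,:,::-1]);pickle.dump(s,open('s_w4.pkl','wb'))
im=bot.camera('scene');cv2.imwrite('pics/sc4.png',cv2.resize(im[100:280,120:340,::-1],None,fx=3,fy=3))
```

```text
148.31367431592062 -0.2736034054333616
-0.2736034054333616 [ 530.263 -311.406] [[-0.812  0.228]
 [ 0.812 -0.228]]
stud [ 491.751 -300.598] in cover frame stud err [-0.359 -0.292]
10.0833 [ 491.757 -300.288  183.988] [ 0.774  0.384 -3.134] [ 0.013  0.158 -0.009] 9.739669921798273
```

View pics/w4.png

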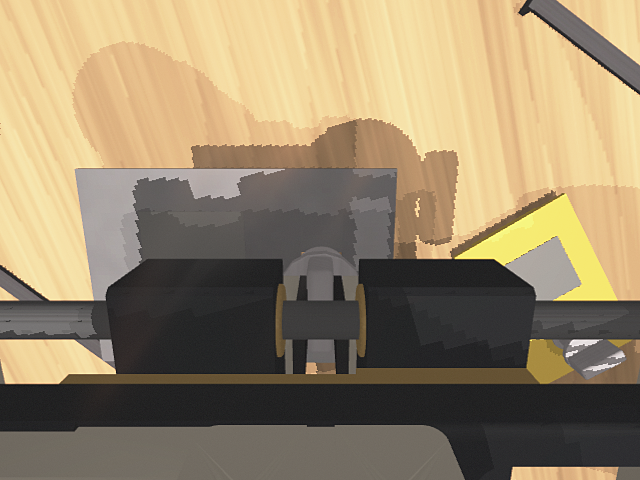

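View pics/sc4.png

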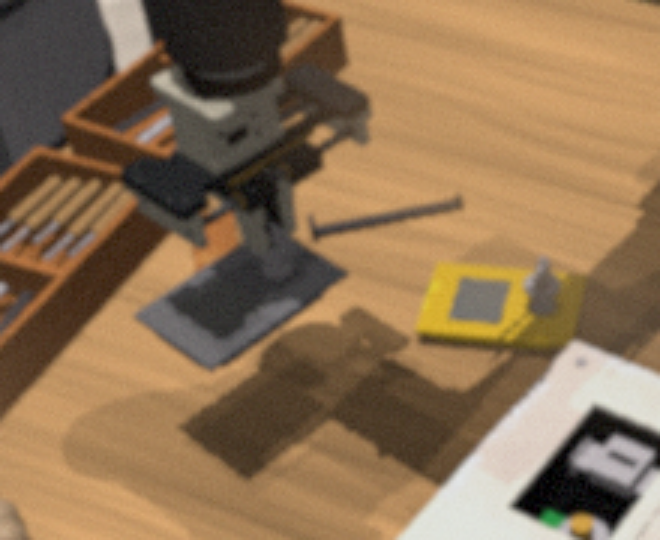

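View pics/c5.png

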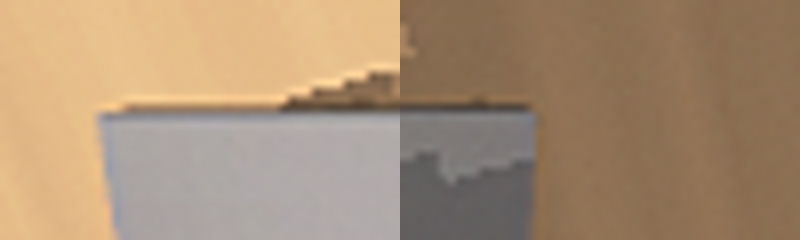

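```bash
cat >> h.py <<'E'
OY=-0.1053; OO=np.array([562.5,31.82]); EX=np.array([np.cos(OY),np.sin(OY)]); EY=np.array([-EX[1],EX[0]])
def at(x,y): return OO+x*EX+y*EY
def inop(p): d=np.array(p[:2])-OO; return np.array([d@EX,d@EY])
def rep(tag=''):
    s=bot.read_state();f=s['contact_force'];print(tag,'t%.2f'%s['t'],'op',inop(s['tcp_pos']).round(2),'z%.2f'%s['tcp_pos'][2],'F op',np.round([f[:2]@EX,f[:2]@EY,f[2]],1),'M',s['moment'].round(2),'w%.2f'%s['width']);return s
E
python3 - <<'E'
from h import *
import pickle
p=at(-51.5,0)
bot.line_to([*p,185],velocity=220,ori=down(OY-np.pi/2))
bot.line_to([*p,168],velocity=60)
bot.pause(.2);s=rep()
im=bot.camera('wrist');cv2.imwrite('pics/w5.png',im[:,:,::-1]);pickle.dump(s,open('s_w5.pkl','wb'))
im=bot.camera('scene');cv2.imwrite('pics/sc5.png',cv2.resize(im[150:330,220:440,::-1],None,fx=3,fy=3,interpolation=cv2.INTER_CUBIC))
im=bot.camera('side');cv2.imwrite('pics/si5.png',cv2.resize(im[130:330,200:420,::-1],None,fx=3,fy=3,interpolation=cv2.INTER_CUBIC))
E
```

```text
t12.50 op [-51.26   0.1 ] z168.26 F op [ 0.2  0.1 -4.2] M [0.05 0.24 0.01] w9.64
```

View pics/w5.png

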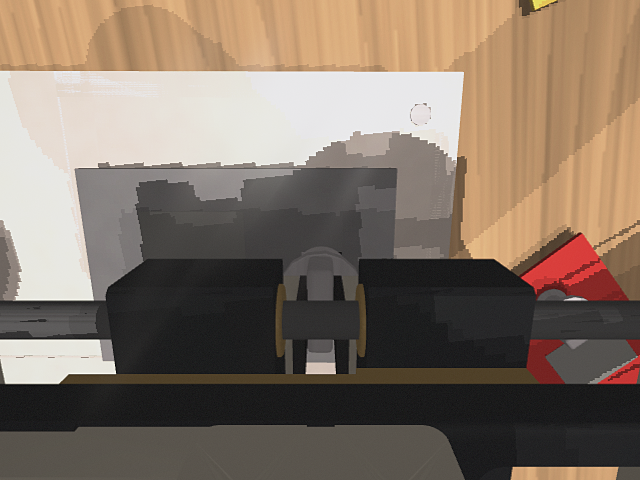

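View pics/sc5.png

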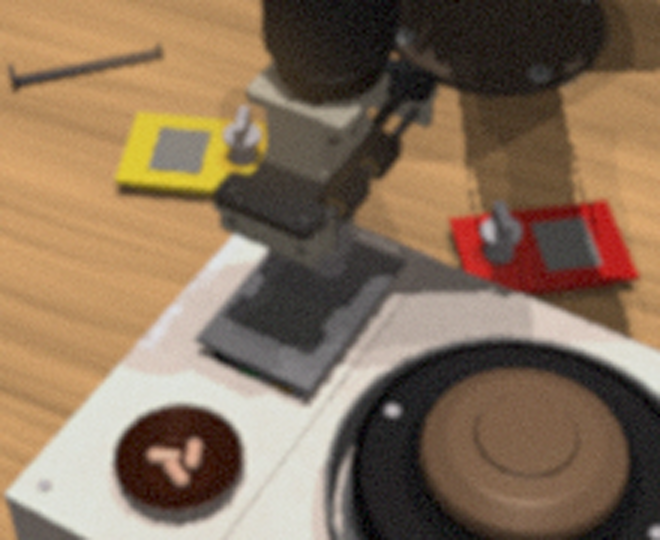

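View pics/si5.png

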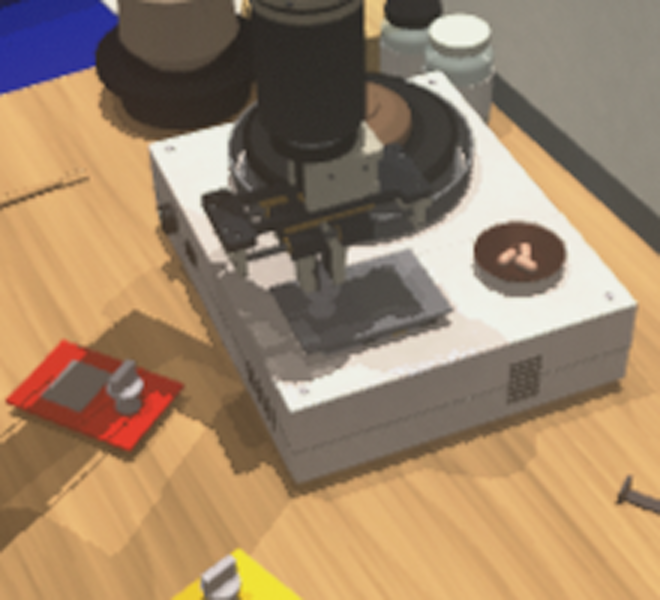

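Run:
```python
from h import *
p=at(-51.6,-0.1)
for z in [162,159,156,153,151,150]:
    bot.line_to([*p,z],velocity=30);bot.pause(.05);s=rep(z)
    if s['contact_force'][2]>6 or np.hypot(*s['contact_force'][:2])>8: break
im=bot.camera('wrist');cv2.imwrite('pics/w6.png',im[:,:,::-1])
im=bot.camera('scene');cv2.imwrite('pics/sc6.png',cv2.resize(im[180:300,240:400,::-1],None,fx=4,fy=4,interpolation=cv2.INTER_CUBIC))
im=bot.camera('side');cv2.imwrite('pics/si6.png',cv2.resize(im[180:280,250:390,::-1],None,fx=5,fy=5,interpolation=cv2.INTER_CUBIC))
```

```text
162 t13.05 op [-51.67  -0.16] z161.86 F op [ 0.5 -0.1 -3.7] M [0.04 0.25 0.  ] w9.76
159 t13.35 op [-51.66  -0.13] z158.90 F op [ 0.6 -0.2 -4.4] M [ 0.05  0.21 -0.03] w9.99
156 t13.65 op [-51.65  -0.15] z155.89 F op [-0.6  0.5 -4.5] M [ 0.08  0.27 -0.01] w9.66
153 t13.95 op [-51.65  -0.18] z152.90 F op [ 0.6 -0.9 -3.4] M [-0.03  0.28 -0.04] w9.65
151 t14.25 op [-5.133e+01  1.000e-02] z151.20 F op [ 0.7 -0.  -2.8] M [-0.   -0.06  0.05] w9.59
150 t14.55 op [-51.26   0.  ] z150.53 F op [-0.7  0.   3.1] M [0.04 0.57 0.01] w9.99
```

View pics/sc6.png

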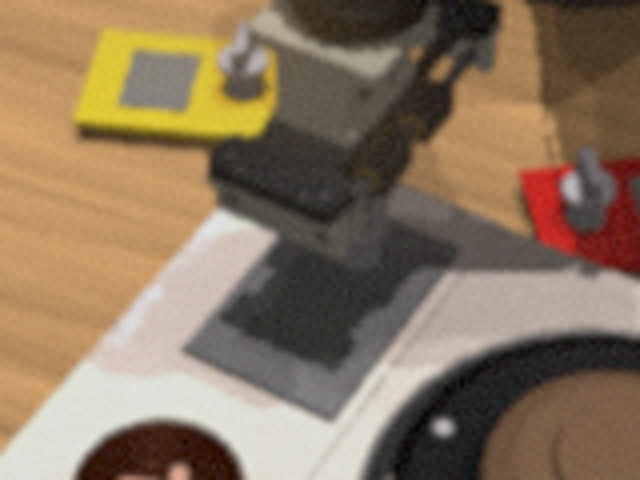

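View pics/si6.png

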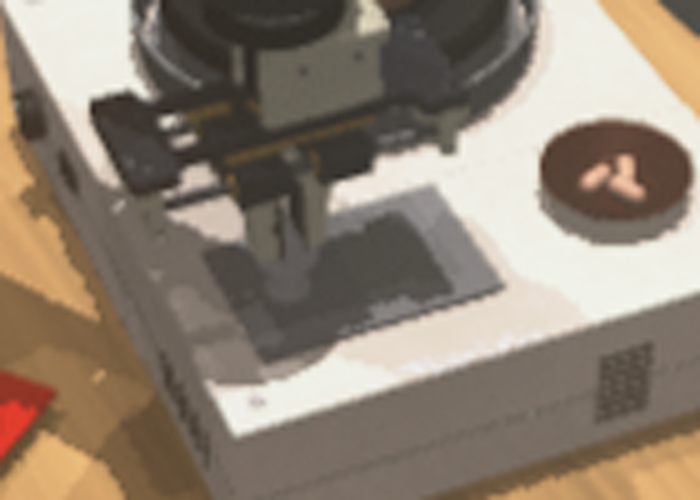

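Run:
```python
from h import *
for x in [-48,-45,-43,-42,-41,-40,-39.3,-38.6,-38]:
    bot.line_to([*at(x,0),150.8],velocity=20);bot.pause(.05);s=rep(x)
    if np.hypot(*s['contact_force'][:2])>15: break
im=bot.camera('wrist');cv2.imwrite('pics/w7.png',im[:,:,::-1])
```

```text
-48 t15.08 op [-48.27  -0.17] z150.57 F op [-3.9 -0.3  3.8] M [0.07 1.42 0.  ] w9.75
-45 t15.43 op [-44.93  -0.08] z150.77 F op [-3.5 -0.2  3. ] M [-0.21  1.2   0.02] w9.78
-43 t15.73 op [-4.29e+01 -2.00e-02] z150.82 F op [-2.6 -0.6  3. ] M [-0.09  1.28 -0.02] w9.95
-42 t16.03 op [-4.199e+01 -2.000e-02] z150.81 F op [-3.7 -0.6  2.1] M [-0.03  1.47 -0.02] w9.96
-41 t16.33 op [-4.093e+01  1.000e-02] z150.80 F op [-4.1 -0.3  3.4] M [ 0.02  1.45 -0.02] w9.80
-40 t16.63 op [-4.017e+01 -3.000e-02] z150.68 F op [-5.8  0.   2.8] M [ 0.22  1.95 -0.01] w9.60
-39.3 t16.93 op [-40.03  -0.05] z150.46 F op [-6.6  1.1  3.1] M [0.58 2.53 0.03] w9.96
-38.6 t17.23 op [-39.93  -0.11] z150.20 F op [-8.4  1.4  4.2] M [0.94 3.18 0.01] w9.61
-38 t17.53 op [-39.81  -0.14] z149.96 F op [-10.    2.2   3. ] M [ 1.28  3.72 -0.03] w9.94
```

Run:
```python
from h import *
bot.line_to([*at(-40,0),150.6],velocity=20);bot.pause(.1);rep('rest')
z=150.6
for i in range(26):
    z-=1
    bot.line_to([*at(-40,0),z],velocity=20);bot.pause(.04);s=rep(i+1)
    f=s['contact_force']
    if f[2]>18 or np.hypot(*f[:2])>12: break
```

```text
rest t17.93 op [-4.014e+01 -1.000e-02] z150.54 F op [-5.2 -0.1  2.5] M [ 0.35  2.12 -0.03] w9.81
1 t18.23 op [-4.011e+01 -1.000e-02] z149.55 F op [-5.5  0.8  3.1] M [ 0.38  2.19 -0.04] w9.71
2 t18.52 op [-4.014e+01 -3.000e-02] z148.58 F op [-6.2  0.4  5.3] M [ 0.35  2.21 -0.01] w9.74
3 t18.81 op [-4.01e+01 -3.00e-02] z147.65 F op [-6.  -0.1  4.7] M [0.39 2.23 0.02] w9.69
4 t19.10 op [-40.07  -0.  ] z146.70 F op [-5.9  0.5  5.3] M [0.41 2.34 0.01] w9.99
5 t19.39 op [-40.11  -0.05] z145.71 F op [-6.2 -0.3  5. ] M [ 0.39  2.33 -0.  ] w9.54
6 t19.68 op [-4.008e+01 -2.000e-02] z144.73 F op [-4.8  0.3  5.4] M [0.39 2.43 0.02] w9.49
7 t19.98 op [-4.008e+01 -2.000e-02] z143.80 F op [-5.8 -0.7  5.4] M [0.41 2.45 0.04] w9.89
8 t20.27 op [-4.006e+01 -1.000e-02] z142.83 F op [-6.1  0.1  6. ] M [0.37 2.48 0.05] w9.58
9 t20.56 op [-4.007e+01 -3.000e-02] z141.85 F op [-6.4  0.2  6.3] M [ 0.41  2.56 -0.04] w9.64
10 t20.85 op [-4.008e+01 -4.000e-02] z140.90 F op [-6.2  0.6  7. ] M [ 0.42  2.59 -0.02] w9.53
11 t21.14 op [-4.006e+01 -3.000e-02] z139.93 F op [-7.6  0.6  6.8] M [0.38 2.67 0.01] w9.61
12 
[... 228 characters left out ...]
  0.8  8.2] M [ 0.46  2.8  -0.03] w9.61
15 t22.31 op [-4.002e+01 -3.000e-02] z136.09 F op [-6.1  1.2  8.6] M [ 0.45  2.85 -0.04] w10.01
16 t22.60 op [-4.004e+01 -3.000e-02] z135.10 F op [-8.5 -0.   9.2] M [ 0.5   2.89 -0.03] w9.76
17 t22.89 op [-4.001e+01 -1.000e-02] z134.16 F op [-8.   0.7  9.5] M [0.5  2.97 0.04] w9.57
18 t23.18 op [-3.999e+01 -3.000e-02] z133.22 F op [-7.1  0.1  9.6] M [ 0.45  2.97 -0.03] w9.82
19 t23.48 op [-4.001e+01 -2.000e-02] z132.24 F op [-8.2  0.2  9.6] M [ 0.42  3.03 -0.08] w10.13
20 t23.77 op [-3.998e+01 -2.000e-02] z131.36 F op [-9.1  0.7 10.5] M [0.5  3.24 0.  ] w9.47
21 t24.06 op [-3.984e+01 -2.000e-02] z131.29 F op [-10.7   1.   19.3] M [0.63 4.43 0.05] w9.92
```

Run:
```python
from h import *
p=[*at(-40.1,0),130.5]
bot.line_to(p,velocity=20);rep('start')
for a in [.2,.4,.6,.8,1.0,1.2,1.4,1.5,1.57,1.6]:
    bot.line_to(p,velocity=20,ori=down(OY-np.pi/2-a));bot.pause(.03);s=rep(a)
    f=s['contact_force']
    if f[2]>25 or np.hypot(*f[:2])>20: print('STOP');break
    m=R.from_quat(s['eef_rot']).as_matrix()[:2,0];print('   yaw turn',(OY-np.pi/2-np.arctan2(m[1],m[0]))%(2*np.pi),s['joint_pos'][5])
im=bot.camera('wrist');cv2.imwrite('pics/w8.png',im[:,:,::-1])
im=bot.camera('side');cv2.imwrite('pics/si8.png',cv2.resize(im[180:280,250:390,::-1],None,fx=5,fy=5,interpolation=cv2.INTER_CUBIC))
```

```text
start t24.31 op [-4.e+01 -2.e-02] z131.39 F op [-8.1  0.9 10.9] M [ 0.44  3.11 -0.01] w10.06
0.2 t24.69 op [-3.992e+01 -1.000e-02] z131.39 F op [-7.7  0.7 10.8] M [ 0.38  2.99 -0.04] w9.96
   yaw turn 0.19992362067483183 -0.7491169904907858
0.4 t25.07 op [-3.985e+01 -3.000e-02] z131.39 F op [-8.7 -0.2 10.7] M [0.35 2.96 0.  ] w9.67
   yaw turn 0.3999448431768806 -0.9491238682932676
0.6 t25.46 op [-39.81  -0.05] z131.39 F op [-6.9 -0.6 11.6] M [ 0.25  2.84 -0.02] w9.54
   yaw turn 0.5999106552894771 -1.1491218966293386
0.8 t25.84 op [-39.78  -0.07] z131.39 F op [-6.8  0.4 10.5] M [ 0.11  2.7  -0.07] w9.66
   yaw turn 0.7998789860526683 -1.3491334040385874
1.0 t26.23 op [-39.71  -0.13] z131.42 F op [-6.5 -1.1 10.4] M [-0.03  2.64 -0.01] w9.69
   yaw turn 0.9998823353509889 -1.5491356209382046
1.2 t26.61 op [-39.7  -0.2] z131.41 F op [-5.3 -1.3 10.9] M [-0.14  2.53 -0.04] w9.71
   yaw turn 1.199885862470176 -1.7491310295433289
1.4 t26.99 op [-39.69  -0.24] z131.42 F op [-5.2 -1.3 10.3] M [-0.41  2.44 -0.04] w9.58
   yaw turn 1.3998691216155115 -1.949127531906101
1.5 t27.27 op [-39.66  -0.28] z131.41 F op [-6.  -1.8 10. ] M [-0.36  2.48 -0.05] w9.82
   yaw turn 1.499968095482206 -2.04921350831047
1.57 t27.56 op [-39.66  -0.31] z131.43 F op [-6.  -1.8  9.9] M [-0.43  2.41 -0.01] w9.73
   yaw turn 1.569882439060983 -2.119121969308684
1.6 t27.84 op [-39.66  -0.31] z131.40 F op [-5.6 -2.6  9.8] M [-0.43  2.44 -0.07] w9.55
   yaw turn 1.5998148162453276 -2.14901756043442
```

View pics/w8.png

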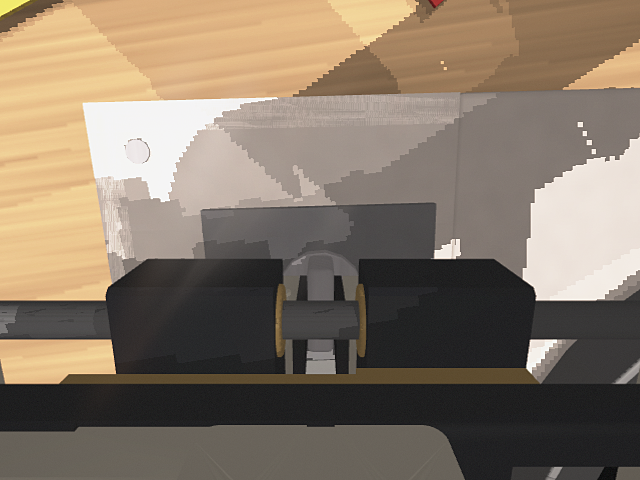

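Run:
```python
from h import *
z=130.5
for i in range(6):
    z+=1
    bot.line_to([*at(-40,0),z],velocity=20);bot.pause(.04);s=rep(i+1)
    if s['contact_force'][2]<3: break
bot.move_gripper(30);bot.pause(.1);s=rep('open')
p=s['tcp_pos']
bot.line_to([p[0],p[1],215],velocity=100)
# look: same relative view as w2
yaw=OY-np.pi/2;q=at(0,75)
bot.move_ptp([*q,305],down(yaw));bot.pause(.2)
s=rep()
im=bot.camera('wrist');cv2.imwrite('pics/w9.png',im[:,:,::-1])
import pickle;pickle.dump(s,open('s_w9.pkl','wb'))
a=im[30:205,205:440,::-1];cv2.imwrite('pics/c9.png',cv2.resize(a,None,fx=3.2,fy=3.2,interpolation=cv2.INTER_CUBIC))
im=bot.camera('side');cv2.imwrite('pics/si9.png',im[:,:,::-1])
im=bot.camera('scene');cv2.imwrite('pics/sc9.png',im[:,:,::-1])
```

```text
1 t28.23 op [-39.64  -0.34] z132.35 F op [-6.4 -2.3  9.9] M [-0.39  2.48 -0.04] w9.80
2 t28.52 op [-39.67  -0.34] z133.30 F op [-5.2 -1.8 10.5] M [-0.43  2.45 -0.02] w9.93
3 t28.82 op [-39.69  -0.33] z134.26 F op [-5.9 -1.7  9.5] M [-0.44  2.38 -0.05] w9.60
4 t29.11 op [-39.68  -0.33] z135.24 F op [-4.9 -1.8  8.5] M [-0.43  2.25  0.  ] w9.50
5 t29.40 op [-39.83  -0.26] z135.49 F op [-2.4 -3.1  2.5] M [-0.89  1.09 -0.05] w10.06
open t30.11 op [-39.98   0.04] z135.50 F op [-0.3 -0.4  0.3] M [-0.02 -0.03  0.01] w30.03
 t32.61 op [-0.14 74.81] z304.78 F op [0.1 0.1 0.2] M [ 0.    0.07 -0.05] w30.10
```

View pics/c9.png

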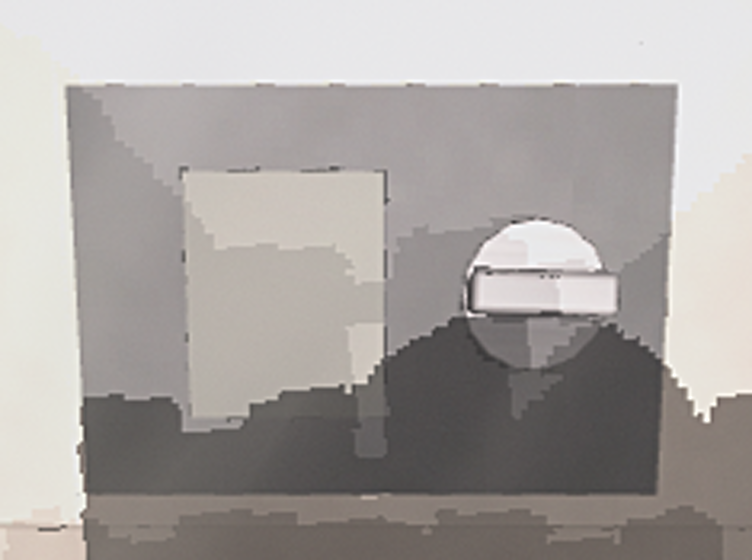

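View pics/sc9.png

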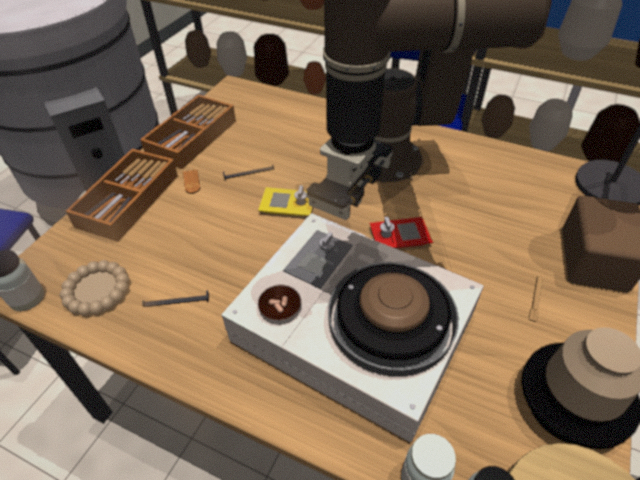

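Run:
```python
from fit import *
import pickle
np.set_printoptions(precision=2,suppress=True)
s=pickle.load(open('s_w9.pkl','rb'))
px=(np.array([[66,85],[678,85],[658,494],[86,494]])+.5)/3.2-.5+[205,30]
P=pix2w('wrist',px,[119]*4,s)[:,:2]
th,t,r=fit(np.array([[75,-50],[-75,-50],[-75,50],[75,50]]),P);print(th,inop(t),r)
# wing centre from image top face centre (545,292), for z assumptions
px=(np.array([[545,291]])+.5)/3.2-.5+[205,30]
for z in(115+53-15,115+53): print(z,inop(pix2w('wrist',px,[z],s)[0]))
# wing length 34 top face: px ends
px=(np.array([[472,291],[618,291]])+.5)/3.2-.5+[205,30]
for z in(153,168):
    W=pix2w('wrist',px,[z]*2,s);print(z,np.linalg.norm(W[0]-W[1]))
```

```text
-0.10539082282120855 [-0.09  0.01] [[-0.32  0.24]
 [ 0.38  0.15]
 [-0.16 -0.16]
 [ 0.09 -0.23]]
153 [-39.41  -0.38]
168 [-37.45   0.09]
153 33.29652995556908
168 31.681253725133285
```

```bash
python3 -c "
from plant import bot
print(bot.read_state()['t']);print(bot.close_job())"
```

```text
32.7583
the job is handed in; nothing more can be done
None
```

The drive cover is back on the wheel, slid fully home and lying flat. Its stud is pressed down, turned a quarter turn clockwise, and stays down by itself. I handed the job in at about 33 s of the 67 s allowed.

**What I did:** I gripped the grey cover by its wing, lined the wing up across the cover, and lowered it 11.5 mm short of home. I then slid it in until it met the stop at the expected position. Pressing by feel, I met the floor at about 19.3 mm. I turned the stud 1.60 rad and eased up. It rose about 4 mm and the upward push then dropped away, which I read as the cam catching. Then I let go.

**Last checks:**
- **Cover:** a camera fit put it 0.1 mm from home, with the yaw matching the opening within 0.001 rad and corner errors under 0.5 mm.
- **Stud:** the wing lies along the cover's x, and its apparent size fits the stud down about 15 mm, not up.
- **Forces:** the largest wrist reading was about 22 N in total (19 N of it downward), and about 0 after release.
- **Surroundings:** in the last scene picture, by eye, the other items looked undisturbed, and the arm was clear of everything.

No check failed. I could not see the tongue under the deck, so I inferred that it is hooked from the free slide to the stop and the flat fit.

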